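# Shut the open draw latch of the equipment case

### The arm

A 7-joint arm with a two-finger parallel gripper is mounted at the origin on a cart in front of the work surface, level with it; the furniture and walls round the work are solid. World frame = base frame: x ahead of the robot, y to its left, z up, the work surface at z = 0. Lengths are in m, angles in rad, forces in N, time in s.
With the tool pointing down it reaches from about 0.425 to 0.875 m from the base axis. Payload 9.9 kg.
Tool frame: the origin (TCP) lies on the front face of the gripper's body, between the roots of the fingers; the fingertips stand 73 mm ahead of it and the grasp point (between the pads) lies 54 mm ahead of it (arm.grip_point_offset is the distance from the TCP to the grasp point, in m); z points along the fingers, y is the line along which they close (so a half turn about z gives the same grasp; the last joint's range is limited). The gripper opens to 85 mm and grips with 20 to 120 N. Pads are 22 mm wide; open, the fingers measure 114 mm over their backs; the gripper's body (76 mm by 85 mm) begins 54 mm behind the grasp point. The pads swing forward as they close: fully open they stand 13 mm farther back than shut.
Start: joints at [1.243, 0.576, 0.025, 1.437, -0.015, 1.129, -0.057], TCP at [0.163, -0.655, 0.304] pointing down, gripper open.
Joint ranges: [-2.76, 2.76], [-0.34, 2.15], [-1.52, 1.57], [0.19, 2.46], [-1.09, 4.23], [0.17, 1.99], [-2.82, 2.82]. Speed limits (rad/s): [2.22, 2.22, 3.01, 3.01, 3.14, 3.14, 3.14].

### API

Orientations are given as a rotation vector (axis times angle).
In Python, from plant import arm gives the robot as it stands. The module is installed in compiled form; this text tells all that it offers. Calls block until the motion is done:
- arm.reach(position, orientation): joint-space move of the TCP to a pose.
- arm.move_straight(position, rotation=None, feed=0.15): straight line of the TCP; rotation=None keeps the orientation; feed is the mean speed in m/s.
- arm.move_joints(angles): joint-space move.
- arm.gripper_to(opening, f_grip=None): finger opening in m; f_grip is the grip in N (None keeps the last); returns when the fingers have stopped.
- arm.sleep(seconds).
- arm.inverse_kinematics(position, orientation): joint angles nearest the present ones, or None.
- arm.capture(name): name is "side" or "top"; returns a dict with "img" (420x560x3 uint8, blue, green, red), "z_map" (420x560 float32, m along the optical axis (not along the pixel's ray), 0 where there is no reading), "K" (3x3 intrinsics, pixels), "dist_coeffs" ([k1, k2, p1, p2, k3] as OpenCV has them; the pictures are not rectified), "origin" and "rotation" of the camera in the world. Camera axes: x right, y down, z forward; pixel columns grow to the right and rows downward; lengths in m; the calibration is good to about 2 mm. A picture is of the moment at which its call begins.
A pose or a line that the arm cannot do raises arm.IKError and nothing moves.
- arm.sign_off(): hands the job in; it is judged then, once.
Readings, each from a call of its own:
- arm.read_time(): time.
- arm.read_qpos(): joint angles.
- arm.read_dq(): joint speeds.
- arm.read_tau(): joint torques, N m.
- arm.read_ee_pos(): TCP position.
- arm.read_orientation(): TCP orientation.
- arm.read_force(): force on the tool from outside, world axes, zero at the start.
- arm.read_torque(): the same for the moment, N m.
- arm.read_opening(): finger opening in m.
- arm.read_grip_force(): force on a finger pad.
Only numpy, scipy, OpenCV 4.12 (cv2) and the standard library are available. Lean on these libraries where they do the work, as an engineer would, in place of code of your own. Each camera call takes 0.05 s, during which the arm holds its last target. There are 200 camera calls.

### The job

Of the two draw latches on top of the black equipment case, one is still open, with its lever and wire loop standing up. Swing its loop over and down behind its keeper, then snap the lever down over centre until it lies flat, so that the loop pulls the keeper tight as on the other latch.

Things in the scene. Friction and masses are not known exactly. Their poses are not given: they have to be found in the camera images.
- case: black equipment case, 340 mm wide, 170 mm deep, flat top 130 mm above the desk; it does not move. Origin under its middle, x to the back, z up. Two plain steel draw latches on top, 190 mm apart, 95 mm either side of the middle; one is shut, the other, left or right, open. The carrying handle between them lies folded, 14 mm high; a small loose eraser lies there too.
- draw_latch: the open latch. Origin on the case top, under the lever's pivot, which is 12 mm higher; x along the latch from lever to keeper (away from the robot, turned by the case's yaw, up to 0.35 rad), y along the pivot, z up.
- latch_lever (a joint): lever angle, rad: 0 flat, pointing from its pivot to the latch's -x; pi/2 upright; limit 1.9; starts at 1.54 to 1.78. Stays where it is left. Hook the loop while the lever is up (over 1.1); later it does not reach. With the loop hooked, pushing the lever down near its end takes under 10 N; it snaps over centre at about 0.25 and stays shut.
- lever_end (a point): end of the lever, mid-width, 62 mm from the pivot. The lever is a steel plate 30 mm wide, 3 mm thick; a small turned-up lip reaches 10 mm farther. Its outer face (on top when flat, toward the keeper when upright) is parallel to the line through the pivot, 6.5 mm off it. Axes: those of the lever.
- loop_bar (a point): middle of the loop's cross bar, 6 mm thick, 42 mm long across the latch. The loop is a U of steel wire, 48 mm wide over all, its sides outside the lever; its pin sits in the lever 16 mm from the lever's pivot, the bar is 75 mm from the pin. At the start the bar stands about 100 mm above the case top, some 20 mm beyond the lever's lip. Axes: those of the loop.
- latch_loop (a joint): angle of the loop to the lever, rad; this minus the lever angle is the loop's slope: 0 level toward the keeper, pi/2 upright. Slope at the start 1.36 to 1.81. Light friction holds it up; pushed toward the keeper below about 1.0 it falls by its own weight, and with the lever up the bar lands behind the keeper, 5 to 10 mm clear of it.
- keeper_edge (a point): middle of the keeper's top edge, 22 mm above the case top, 60 mm in x from the lever's pivot. The keeper is an upstand 28 mm wide, 4 mm thick, leaning 15 degrees away from the lever; the bar belongs behind it (greater x), on a ledge 9 mm high that reaches 18 mm beyond this edge.
- latch_keeper (a joint): how far the keeper, on a stiff spring mount (8 N/mm), is drawn toward the lever, m: 0 at the start, about 0.003 when the latch is shut with its loop hooked.

How it is judged:
By the outcome, as a careful person would: the job done as asked, in the order asked, and still so for the second after the job is handed in, with the robot touching nothing.
It also fails if it takes over 35 s, if anything falls off the work surface, if the arm or the gripper's body presses on something with over 40 N, if the wrist force passes 120 N, or if a joint passes its speed limit or range.

## Working session

There is one attempt and no reset: what is moved stays moved. The work goes in short steps, each a Python script; the robot and the scene stay as the last script left them, time stands still between calls to the robot, and variables do not carry over. Pictures are saved under pics/ and viewed, at most 10 in all, crops included, and the job is handed in when it is done.

```bash
mkdir -p pics
cat > h.py <<'E'
import numpy as np, cv2, pickle
from plant import arm
def snap(n,f):
    c=arm.capture(n); pickle.dump(c,open(f'{n}.pkl','wb')); cv2.imwrite(f'pics/{f}.png',c['img']); return c
def px(c,u,v,z=None):
    r=cv2.undistortPoints(np.array([[[u,v]]],float),c['K'],np.array(c['dist_coeffs']))[0,0]
    d=c['z_map'][int(v),int(u)] if z is None else z
    return np.array(c['origin'])+np.array(c['rotation'])@(np.r_[r,1]*d)
def cloud(c):
    h,w=c['z_map'].shape; uv=np.stack(np.meshgrid(np.arange(w),np.arange(h)),-1).reshape(-1,1,2).astype(float)
    r=cv2.undistortPoints(uv,c['K'],np.array(c['dist_coeffs']))[:,0]
    z=c['z_map'].reshape(-1,1)
    P=np.c_[r,np.ones(len(r))]*z@np.array(c['rotation']).T+np.array(c['origin'])
    P[z[:,0]==0]=np.nan
    return P.reshape(h,w,3)
E
python3 - <<'E'
from h import *
for n in('top','side'):
    c=snap(n,n+'0'); print(n,c['origin'],c['rotation'],c['K'][0][0])
print(arm.read_time(),arm.read_ee_pos(),arm.read_orientation())
E
```

```text
top [ 0.42905711 -0.02870482  0.95741789] [-2.17971184  2.14435309 -0.12283197] 432.821374018182
side [ 0.41538441 -0.75151879  0.51900137] [-2.04374066  0.17817395 -0.09185436] 524.1703056524065
0.1 [ 0.16289907 -0.65474292  0.30313436] [-3.11680002e+00 -3.81938010e-01  4.02459741e-04]
```

Camera rotation is a rotation vector; fix the helper and view.

```bash
sed -i "s/np.array(c\['rotation'\])/cv2.Rodrigues(np.array(c['rotation'],float))[0]/" h.py; grep -n Rodr h.py
```

```text
8:    return np.array(c['origin'])+cv2.Rodrigues(np.array(c['rotation'],float))[0]@(np.r_[r,1]*d)
13:    P=np.c_[r,np.ones(len(r))]*z@cv2.Rodrigues(np.array(c['rotation'],float))[0].T+np.array(c['origin'])
```

View pics/top0.png

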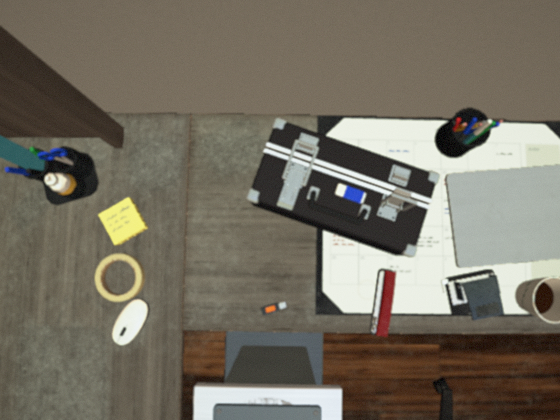

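View pics/side0.png

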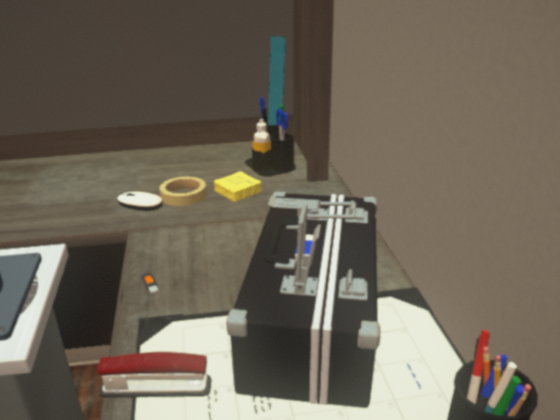

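The open latch is the right one (top picture: lever/loop around (395,203), keeper around (399,173); shut latch around (297,170)). The case's near side is turned clockwise, so its yaw is negative.

Run:
```python
from h import *
c=pickle.load(open('top.pkl','rb')); P=cloud(c); Q=P.reshape(-1,3)
m=(abs(Q[:,2]-.13)<.012)&(Q[:,0]>.3)&(Q[:,0]<.9)&(abs(Q[:,1]+.03)<.4)
M=m.reshape(P.shape[:2]).astype('uint8'); n,l,s,_=cv2.connectedComponentsWithStats(M); k=1+s[1:,4].argmax(); R=P[l==k]
r=cv2.minAreaRect((R[:,:2]*1000).astype('float32')); print(r, R[:,2].mean(), np.median(R[:,2]))
ps=cv2.boxPoints(r);print(ps)
a=[r[2]] 
e=ps[1]-ps[0]; e2=ps[2]-ps[1]; L=e if np.hypot(*e)>np.hypot(*e2) else e2
y=np.arctan2(L[1],L[0])-np.pi/2; y=(y+np.pi/2)%np.pi-np.pi/2; print('yaw',y)
C=np.array(r[0])/1000; X=np.array([np.cos(y),np.sin(y)]); Y=np.array([-X[1],X[0]])
for n in('top','side'):
    c=pickle.load(open(n+'.pkl','rb')); Q=cloud(c).reshape(-1,3); d=Q[:,:2]-C; u=d@X; v=d@Y
    b=(abs(u)<.12)&(abs(v+.095)<.035)&(Q[:,2]>.142)&(Q[:,2]<.28)
    S=np.c_[u,v,Q[:,2]-.13][b]; S=S[S[:,2].argsort()]
    print(n,len(S)); print((S[::max(1,len(S)//45)]*1000).round().astype(int).tolist())
im=cv2.imread('pics/side0.png')[180:320,230:390]; cv2.imwrite('pics/s1.png',cv2.resize(im,None,fx=4.2,fy=4.2,interpolation=2))
```

```text
((568.7171020507812, -144.7537078857422), (347.09832763671875, 177.43405151367188), 71.60189056396484) 0.13020735896888866 0.1296811460955506
[[ 429.75952  -281.4315  ]
 [ 598.12427  -337.43283 ]
 [ 707.6747     -8.075928]
 [ 539.30994    47.925415]]
yaw -0.32110763
top 551
[[-11, -105, 12], [47, -90, 13], [-5, -106, 14], [-5, -96, 16], [48, -89, 17], [48, -90, 19], [-17, -108, 20], [-15, -108, 21], [48, -93, 22], [-4, -90, 23], [-3, -99, 24], [-13, -77, 27], [-3, -100, 28], [-12, -79, 29], [-3, -95, 30], [-11, -96, 31], [-12, -114, 32], [-2, -92, 34], [-1, -107, 36], [-2, -89, 38], [-1, -100, 40], [-1, -95, 43], [1, -105, 46], [-12, -76, 50], [-11, -71, 59], [4, -106, 67], [5, -105, 69], [-12, -76, 72], [5, -87, 74], [5, -92, 75], [7, -82, 77], [8, -103, 78], [8, -86, 79], [11, -96, 80], [8, -99, 81], [9, -102, 82], [-9, -72, 85], [-11, -117, 95], [-8, -83, 102], [-10, -109, 103], [-9, -90, 103], [-11, -96, 104], [-9, -106, 104], [-7, -86, 105], [-9, -118, 105], [-9, -97, 106]]
side 1061
[[45, -107, 12], [-7, -113, 14], [-8, -115, 15], [-9, -109, 17], [-5, -110, 18], [-3, -109, 19], [-8, -108, 21], [49, -101, 22], [48, -87, 23], [-5, -110, 24], [-5, -110, 27], [-3, -111, 29], [-5, -111, 30], [-4, -82, 32], [-13, -119, 34], [-6, -83, 35], [-6, -110, 37], [-2, -109, 38], [-1, -109, 40], [1, -111, 42], [0, -109, 45], [0, -87, 48], [-8, -121, 51], [-11, -118, 53], [-11, -120, 56], [-8, -75, 59], [6, -104, 61], [-11, -120, 64], [-7, -117, 66], [-7, -75, 69], [5, -111, 72], [-10, -120, 75], [-8, -119, 77], [6, -84, 79], [7, -105, 81], [11, -86, 82], [10, -111, 83], [-7, -76, 84], [-6, -117, 89], [-7, -119, 93], [-10, -119, 97], [-9, -120, 102], [-11, -84, 105], [-6, -98, 106], [-11, -106, 106], [-9, -97, 106], [-9, -111, 107]]
```

View pics/s1.png

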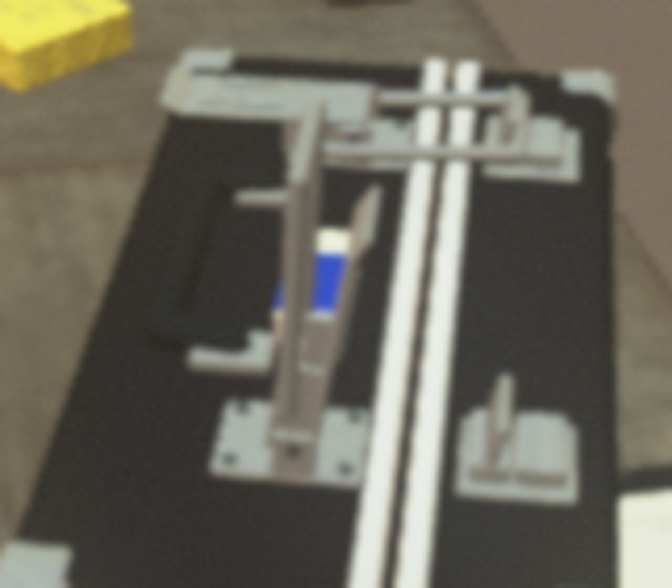

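The crop agrees with the cloud. In case axes, the keeper edge is at u≈48 mm, so the pivot is at u≈-12 mm. The lever leans to about 1.75 rad with its lip top at about 83 mm. The bar is at u≈-9 mm, height 104 mm (crop pixel (315,120)), and the latch centre is at v≈-97 mm. Next I push the bar over with the closed fingers, tip just above the lip.

```bash
cat >> h.py <<'E'
yaw=-0.321; X=np.array([np.cos(yaw),np.sin(yaw)]); Y=np.array([-X[1],X[0]])
C=np.array([.5687,-.1448]); O=C-.012*X-.097*Y      # latch origin
ROT=np.pi*np.array([np.cos(yaw/2),np.sin(yaw/2),0])
def tip(x,z): # latch x and height over case top of the closed fingertip -> TCP
    return np.r_[O+x*X, .13+z+.073]
E
python3 - <<'E'
from h import *
arm.gripper_to(0.0)
p=arm.read_ee_pos(); 
arm.reach(tip(-.06,.16),ROT)
print(arm.read_time(),arm.read_ee_pos()-tip(-.06,.16))
arm.move_straight(tip(-.045,.0905),feed=.15); f0=arm.read_force(); print(arm.read_time(),f0)
for x in (-.02,0,.015,.03,.04):
    arm.move_straight(tip(x,.0905),feed=.08); print(x,(arm.read_force()-f0).round(2),arm.read_time())
snap('top','top1'); c=snap('side','side1')
im=c['img'][130:330,210:410]; cv2.imwrite('pics/s2.png',cv2.resize(im,None,fx=3,fy=3,interpolation=2))
E
```

```text
2.8167 [-2.36064634e-04 -8.74637732e-04 -6.47557013e-05]
3.4417 [0.12665556 0.12676876 0.11875663]
-0.02 [-1.18 -0.13 -1.16] 3.9083
0 [-0.53 -0.82  0.27] 4.3083
0.015 [-0.36  0.29 -0.61] 4.65
0.03 [ 0.86 -0.1  -0.46] 4.9917
0.04 [-0.97  0.51 -0.32] 5.2667
```

View pics/s2.png

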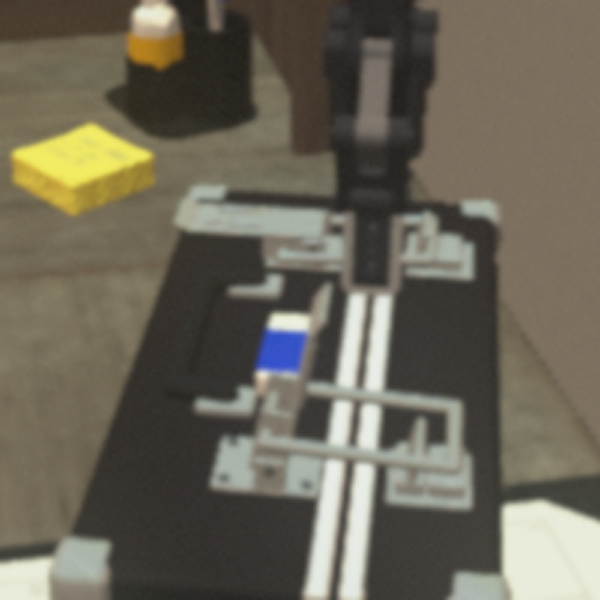

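The loop has dropped: its bar (crop x≈458, y≈405–465) lies beyond the keeper upstand (418,437), and the lever is still up (320,300). I check the bar's height and position in the cloud before moving the lever.

Run:
```python
from h import *
for n in('top','side'):
    c=pickle.load(open(n+'.pkl','rb')); Q=cloud(c).reshape(-1,3); d=Q[:,:2]-O; u=d@X; v=d@Y
    for nm,b in (('bar',(u>.05)&(u<.1)&(abs(v)<.032)&(Q[:,2]>.136)&(Q[:,2]<.18)),('lev',(u>-.02)&(u<.03)&(abs(v)<.017)&(Q[:,2]>.145)&(Q[:,2]<.216))):
        S=np.c_[u,v,Q[:,2]-.13][b]; S=S[S[:,0].argsort()] if nm=='bar' else S[S[:,2].argsort()]
        print(n,nm,len(S),(S[::max(1,len(S)//25)]*1000).round().astype(int).tolist())
```

```text
top bar 82 [[50, 24, 36], [52, 22, 34], [53, 4, 8], [53, 9, 7], [53, 12, 10], [54, 21, 35], [54, 24, 37], [54, 0, 7], [55, 9, 10], [55, 4, 7], [56, 14, 6], [56, 7, 8], [56, 24, 36], [57, 4, 7], [57, 14, 10], [57, 21, 37], [58, 7, 8], [58, 8, 16], [58, -5, 6], [59, 10, 10], [59, 6, 16], [59, -1, 15], [60, 16, 15], [60, -4, 18], [60, 0, 10], [60, 14, 16], [61, 11, 17], [66, 14, 8]]
top lev 356 [[7, 7, 16], [8, -9, 20], [5, 16, 23], [8, 1, 27], [0, 0, 28], [1, 9, 29], [9, -4, 30], [6, 17, 31], [10, 5, 33], [9, -11, 35], [1, 17, 37], [12, 13, 40], [12, 16, 44], [13, 13, 48], [13, 16, 51], [14, -7, 56], [14, -8, 60], [14, 7, 64], [16, 16, 68], [17, -5, 71], [19, -6, 75], [19, -11, 76], [17, 14, 78], [21, -3, 80], [22, 5, 81], [20, -1, 82]]
side bar 557 [[50, -20, 29], [52, 13, 10], [53, -11, 6], [55, 18, 28], [56, 7, 12], [57, 1, 16], [58, -1, 20], [59, -13, 10], [60, -11, 14], [61, 18, 25], [62, -7, 22], [63, -12, 7], [65, -24, 26], [66, 20, 24], [67, 19, 24], [69, -4, 9], [70, -10, 9], [71, -14, 9], [72, 2, 25], [73, 16, 26], [74, -19, 26], [75, -7, 9], [76, 4, 27], [77, 21, 26], [77, -11, 25], [80, 9, 8]]
side lev 475 [[2, -16, 15], [3, -16, 17], [-1, -16, 18], [-3, -14, 20], [-4, -12, 25], [7, -13, 28], [-1, 10, 30], [1, -11, 31], [7, -11, 31], [12, -14, 32], [-1, -13, 33], [1, 14, 35], [-1, 14, 36], [9, 13, 37], [2, 15, 38], [1, 13, 39], [14, -11, 43], [13, -12, 50], [14, -13, 57], [16, -12, 62], [16, -14, 69], [17, 13, 76], [18, -13, 79], [21, 11, 81], [21, 5, 83]]
```

Run:
```python
from h import *
arm.move_straight(tip(.045,.062),feed=.1); arm.sleep(.2)
c=snap('side','side2'); Q=cloud(c).reshape(-1,3); d=Q[:,:2]-O; u=d@X; v=d@Y
b=(u>.055)&(u<.1)&(abs(v)<.02)&(Q[:,2]>.142)&(Q[:,2]<.18); S=np.c_[u,v,Q[:,2]-.13][b]; S=S[S[:,0].argsort()]
print((S[::max(1,len(S)//30)]*1000).round().astype(int).tolist()); 
bar=S[(S[:,0]>.066)]; print(np.median(bar,0),len(bar),arm.read_time())
im=c['img'][200:320,270:390]; cv2.imwrite('pics/s3.png',cv2.resize(im,None,fx=5,fy=5,interpolation=2))
```

```text
[[55, 20, 19], [57, 20, 16], [57, 3, 16], [58, -10, 16], [58, -20, 19], [58, 3, 19], [59, -11, 20], [59, -12, 15], [59, 1, 22], [60, -12, 23], [60, 12, 23], [60, 3, 23], [61, -9, 23], [61, -12, 17], [62, 3, 22], [62, -9, 22], [63, -19, 18], [64, 18, 16], [68, 18, 16], [70, 14, 14], [71, 0, 15], [71, -12, 15], [72, 14, 15], [72, 2, 15], [72, -10, 15], [73, 16, 16], [73, 6, 16], [73, -6, 15], [74, -19, 14], [74, 10, 15], [74, -3, 16], [75, -14, 15], [75, 11, 15], [76, -3, 14], [76, -16, 15]]
[ 0.07299449 -0.0002193   0.01523433] 102 6.0583
```

View pics/s3.png

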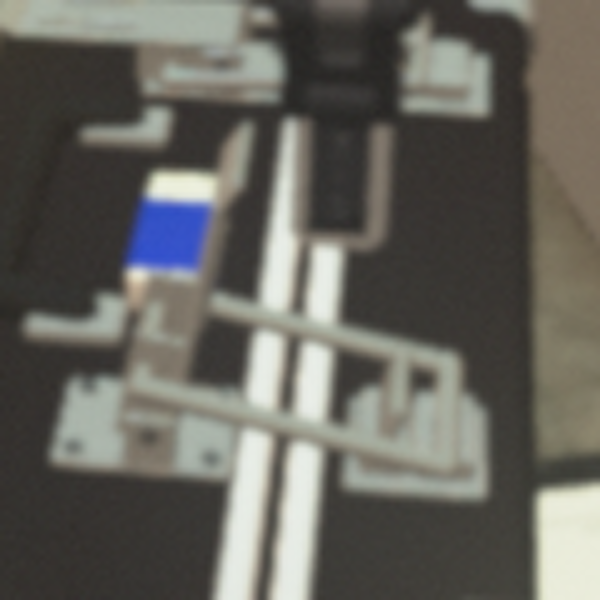

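The bar now rests on the ledge (top at 15 mm, x≈73 mm) behind the keeper (crop (440,410), keeper at (398,390)). Now I sweep the lever down.

Run:
```python
from h import *
f0=arm.read_force()
def P(t,s=.05,off=.0065,w=.011):
    return tip(-s*np.cos(t)+off*np.sin(t)+w, .012+s*np.sin(t)+off*np.cos(t))
for t in np.r_[1.7:0.29:-.14,.3,.2,.12,.05,0,-.02]:
    arm.move_straight(P(t),feed=.08); f=arm.read_force()-f0; print(round(t,2),f.round(1),round(arm.read_time(),2))
    if np.linalg.norm(f)>35: print('stop'); break
snap('top','top3'); c=snap('side','side3')
im=c['img'][170:320,210:390]; cv2.imwrite('pics/s4.png',cv2.resize(im,None,fx=4,fy=4,interpolation=2))
```

```text
1.7 [ 1.1 -0.2 -0.1] 6.47
1.56 [ 0.2 -0.5  0.6] 6.72
1.42 [0.1 0.5 0.6] 6.97
1.28 [ 0.6 -0.7 -0.6] 7.22
1.14 [-0.2 -0.1 -0.3] 7.47
1.0 [ 0.7 -0.5 -0.3] 7.72
0.86 [0.6 0.9 0.6] 7.97
0.72 [ 2.2 -1.2  0.8] 8.22
0.58 [1.2 0.4 1. ] 8.47
0.44 [1.5 0.3 0.3] 8.72
0.3 [ 0.5 -0.4  0.5] 8.97
0.3 [ 0.4 -0.4  0.2] 9.22
0.2 [-0.1 -0.6  0.1] 9.47
0.12 [-0.3  0.7 -0.4] 9.72
0.05 [ 0.9 -0.8 -0.1] 9.97
0.0 [ 1.1 -1.1  0.9] 10.22
-0.02 [-0.9 -0.5  7.3] 10.47
```

View pics/s4.png

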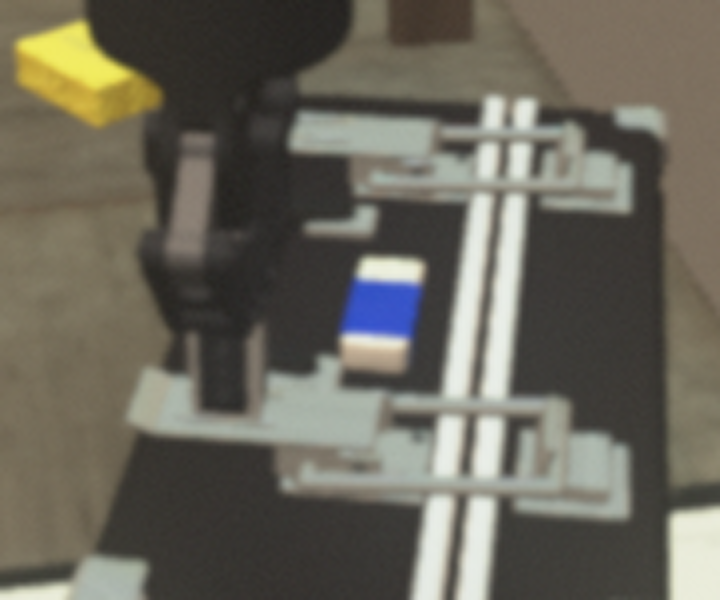

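The lever lies flat like the other latch (crop (260,410)) and the bar (555,440) is tight on the keeper. I give one more firm press, retract and verify.

Run:
```python
from h import *
p=arm.read_ee_pos(); 
for k in(1,2,3):
    arm.move_straight(p-[0,0,.001*k],feed=.02); f=arm.read_force(); print(f.round(1))
    if f[2]>25: break
arm.move_straight(p+[0,0,.15],feed=.2)
arm.reach(p+[-.0,-.2,.2],ROT); arm.sleep(.3)
T=snap('top','top4'); c=snap('side','side4'); print(arm.read_time())
im=c['img'][170:320,210:390]; cv2.imwrite('pics/s5.png',cv2.resize(im,None,fx=4,fy=4,interpolation=2))
for n,c in(('top',T),('side',c)):
  Q=cloud(c).reshape(-1,3)
  for o in(O,O+.19*Y):
    d=Q[:,:2]-o; u=d@X; v=d@Y; h=Q[:,2]-.13
    l=(abs(v)<.012)&(h>.01)&(h<.05)
    for lo in (-.06,-.045,-.03,-.015): print(n,lo,(np.median(h[l&(u>lo)&(u<lo+.012)])*1000).round(1),end=' ')
    k=l&(u>.045)&(u<.09)&(h>.012); print('keeper/bar u',(np.percentile(u[k],[5,50,95])*1000).round(1), 'h',(np.median(h[k])*1000).round(1))
```

```text
[-3.2  1.8 11.8]
[-5.7  3.  21.3]
[-9.3  5.2 31.7]
13.475
top -0.06 17.9 top -0.045 18.4 top -0.03 18.3 top -0.015 17.9 keeper/bar u [55.2 58.2 64.1] h 18.5
top -0.06 18.2 top -0.045 18.4 top -0.03 18.3 top -0.015 17.7 keeper/bar u [55.2 57.9 64.8] h 17.8
side -0.06 19.5 side -0.045 19.6 side -0.03 19.5 side -0.015 19.3 keeper/bar u [54.4 58.6 63.4] h 17.1
side -0.06 19.1 side -0.045 19.5 side -0.03 19.3 side -0.015 19.1 keeper/bar u [55.1 59.3 64. ] h 17.3
```

View pics/s5.png

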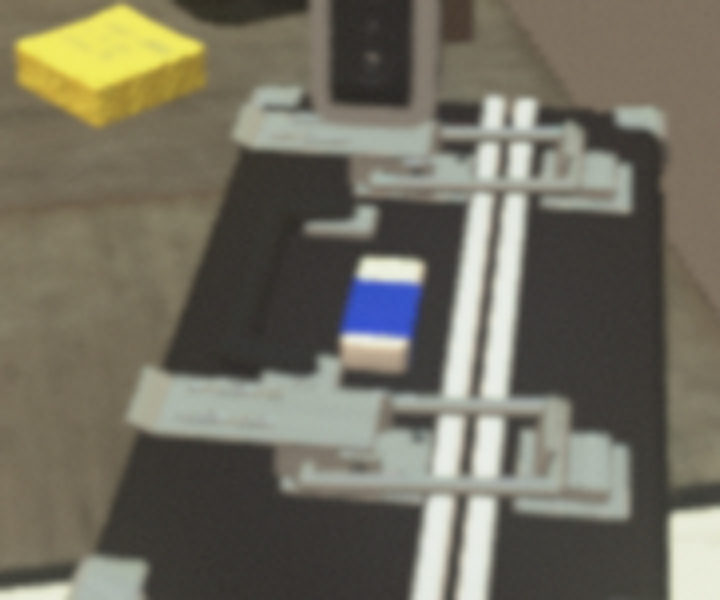

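Both latches now match: lever flat at about 18.4 mm, keeper and bar at the same positions, and the robot is clear of everything.

```bash
python3 -c "
from plant import arm
print(arm.sign_off())"
```

```text
the job is handed in; nothing more can be done
None
```

The open right-hand latch is now shut: its loop is hooked behind the keeper, its lever lies flat and its measurements match the other latch; I handed the job in at about 13.5 s of the 35 s allowed.

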